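Level the countertop shelf with its sprung foot

TASK

Lay the pocket spirit level on the little wooden countertop shelf and slide it lengthwise along the board, in through the open mouth of its close-fitting slot, fully home against the end stop, and let go of it. Then grip the round black levelling knob at the other end of the shelf, press the shelf fully down against its springy foot and, keeping it pressed, turn the knob until the bubble sits centred in the vial. Finish like that, still gripping the knob and holding the shelf pressed down with the bubble centred, and leave the mug, jar and bowl where they are.

Things in the scene. Friction and masses are not known exactly. Their poses are not given: they have to be found in the camera images.
- level_center (a point): Centre of the pocket spirit level: a loose aluminium block 100 mm long (its x axis), 22 mm wide (y), 40 mm high (z), about 140 g, lying base down on the counter. A short glass vial with a pale bubble and two black rings lies lengthwise in the middle of its top. Its two ends are alike: either may go in first.
- bubble (a joint): How far the bubble is from the middle of the vial, in m, positive toward the level's own +x end; 0 = centred between the two rings, at most 0.0165 either way. The bubble runs to the higher end: 0.5 mm for each 0.001 rad of slope. It takes about a second to settle.
- slot_home (a point): Where the level's centre is when fully home in the slot; moves with the board. x points along slot and board, away from the end stop, to the open mouth and on to the knob; z up. Slot: wooden channel open on top, 24.5 mm wide, walls 6 mm thick, 10 mm high, from x -40 to +40 mm, then a flared mouth to x +62 mm. End stop's face at x -50 mm. Slot floor (board top) 20 mm below.
- knob: Levelling knob, origin at the centre of its underside, z up its axis; it stands on the board's top 190 mm ahead (+x) of slot_home. Round fluted black grip, 38 mm diameter, from 6 to 35 mm above the origin, on a skirt disc 72 mm in diameter, 6 mm thick, that turns with it and on which fingertips can push.
- knob_top (a point): Centre of the knob's top, 35 mm above its underside. How the knob works: clockwise seen from above raises this end of the shelf, 4 mm and 0.015 rad of slope for each radian; about 0.15 N m turns it; it stays where left. At the start, once pressed down, this end is too low and needs 0.6 to 1.5 rad clockwise.
- shelf_top (a point): Point on the bare top of the wooden board, mid-width, 110 mm ahead (+x) of slot_home; same axes. The board is 345 mm long, 130 mm wide, 14 mm thick, its top about 70 mm above the counter; it hinges across its end, 80 mm behind slot_home. It is bare from the slot's mouth to the knob's skirt.
- press (a joint): How far the shelf board is pressed down on its springy foot, in rad about its hinge: 0 = floating up, 0.02 = fully down on the hard stop, which is 5.4 mm lower at the knob. Fully down takes about 7 N of push on the knob. The slope seen by the level includes this, so the bubble tells the truth only when fully pressed.
- mug: White mug, 80 mm wide, 85 mm high, stands on the counter; origin at its underside. Leave alone.
- jar: Amber glass jar, 64 mm wide, 90 mm high; origin at its underside. Leave alone.
- bowl: Steel bowl, 110 mm wide, 50 mm high; origin at its underside. Leave alone.
There are look-alikes about, which are no part of the job. Of the things that look like the part that bears level_center, take the one that is nearest to the robot's base at the start.

How it is judged:
By the outcome, as a careful person would: the job done as asked, in the order asked, and still so for the second after the job is handed in, while the arm keeps its last pose, push and grip.
It also fails if it takes over 64 s, if anything falls off the work surface, if the arm or the gripper's body presses on something with over 40 N, if the wrist force passes 120 N, or if a joint passes its speed limit or range.

ROBOT

A 6-joint arm with a two-finger parallel gripper is mounted at the origin on the work surface. World frame = base frame: x ahead of the robot, y to its left, z up, the work surface at z = 0. Lengths are in m, angles in degrees, forces in N, time in s.
With the tool pointing down it reaches from about 0.3 to 0.75 m from the base axis. Payload 8.5 kg.
Tool frame: the origin (TCP) lies at the very end of the fingers, on their centre line; the grasp point (between the pads) lies 19 mm behind it (env.tcp_to_grasp is the distance from the TCP to the grasp point, in m); z points along the fingers, y is the line along which they close (so a half turn about z gives the same grasp; the last joint's range is limited). The gripper opens to 85 mm and grips with 20 to 120 N. Pads are 22 mm wide; open, the fingers measure 114 mm over their backs; the gripper's body (76 mm by 85 mm) begins 54 mm behind the grasp point. The pads swing forward as they close: fully open they stand 13 mm farther back than shut.
Start: joints at [-79.773, 21.807, 74.336, -0, 83.858, -12.336], TCP at [0.211, -0.508, 0.231] pointing down, gripper open.
Joint ranges: [-178.18, 178.18], [-50.72, 133.34], [12.68, 142.11], [-81.47, 261.47], [9.98, 163.14], [-165.26, 165.26]. Speed limits (degrees/s): [136.94, 136.94, 180, 180, 180, 180].

INTERFACE

Orientations are given as a 3x3 rotation matrix whose columns are the frame's x, y, z axes.
In Python, from rig import status, get_image, env gives the robot as it stands.
- The arm moves only by the shell command python3 -m handwheel 'ROWS' [FORCE]. ROWS is text: rows parted by semicolons, each of 7 numbers parted by spaces: the shift along the world's x, y, z in cm, then the turn, a rotation vector about the world's x, y, z in degrees, then the opening, from 0 (shut) to 1 (fully open). In form: dx dy dz wx wy wz gripper; .... A call has 1 to 8 rows; each row is the pose to reach, as a shift and turn from the pose commanded when the call began; what a row does not reach only later rows make up. A row lasts 1/12 s, in which the tool goes at most 41.7 mm and 7.16 degrees, less where a joint would pass 70% of its speed; a pose out of reach is approached as far as the arm can. A call with a gripper value outside its range is refused whole. The fingers move at their own pace and stop on an object; FORCE is the grip in N (left out, the last holds). Time passes only in rows, so rows that repeat a pose let the fingers close. It gives the time, the measured TCP pose, the force, the opening and the grip force at its end, in the units of the state.
- status.observe(): the state, without advancing time (a new reading comes with each control period).
- get_image(name): name is "scene" or "side" or "wrist"; returns a dict with "color" (400x640x3 uint8, red, green, blue), "vertical_fov" (degrees; the focal length in pixels is half the picture's height over the tangent of half this angle, whatever the lens; pixels are square), "cx", "cy" (the principal point, pixels), "xyz" and "orientation" of the camera in the world. Camera axes: x right, y down, z forward; pixel columns grow to the right and rows downward; lengths in m; the calibration is good to about 2 mm. A picture is of the moment at which its call begins. There is no depth.
- env.close_job(): hands the job in; it is judged then, once.
The state is a dict: "time_s": time; "q": joint angles; "qvel": joint speeds; "joint_efforts": joint torques, N m; "position": TCP position; "tool_rot": TCP orientation; "ft_force": force on the tool from outside, world axes, zero at the start; "wrist_torque": the same for the moment, N m; "grip_width": finger opening in m; "gripper_force": force on a finger pad.
Only numpy, scipy, OpenCV 4.12 (cv2) and the standard library are available. Lean on these libraries where they do the work, as an engineer would, in place of code of your own. Each camera call takes 0.05 s, during which the arm holds its last target. There are 200 camera calls.

## Working session

There is one attempt and no reset: what is moved stays moved. The work goes in short steps, Python scripts to look and compute and a shell command to move; the robot and the scene stay as the last step left them, time stands still between calls to the robot, and variables do not carry over. Pictures are saved under pics/ and viewed, at most 10 in all, crops included, and the job is handed in when it is done.

```bash
ls; mkdir -p pics
cat > h.py <<'E'
import numpy as np, cv2
from rig import status,get_image,env
def snap(n,f):
    im=get_image(n); cv2.imwrite('pics/'+f+'.png',im['color'][...,::-1]); np.save('pics/'+f+'.npy',{k:v for k,v in im.items() if k!='color'},allow_pickle=True); return im
def load(f): return np.load('pics/'+f+'.npy',allow_pickle=True).item()
def ray(c,u,v):
    f=200/np.tan(np.radians(c['vertical_fov'])/2)
    d=np.array(c['orientation'])@np.array([(u-c['cx'])/f,(v-c['cy'])/f,1]); return np.array(c['xyz']),d
def onz(c,u,v,z):
    p,d=ray(c,u,v); return p+d*(z-p[2])/d[2]
def proj(c,P):
    f=200/np.tan(np.radians(c['vertical_fov'])/2)
    q=np.array(c['orientation']).T@(np.array(P)-np.array(c['xyz'])); return q[:2]/q[2]*f+[c['cx'],c['cy']]
E
python3 - <<'E'
from h import *
for n in('scene','side','wrist'): 
    snap(n,n+'0'); print(load(n+'0'))
print(status.observe())
a=cv2.imread('pics/scene0.png');b=cv2.imread('pics/side0.png')
E
```

```text
pics
{'vertical_fov': 44.719046323470494, 'cx': 315.2576618684751, 'cy': 195.52450048161847, 'xyz': array([1.67455561, 0.69619619, 1.05117383]), 'orientation': array([[-0.54028491,  0.50244397, -0.67501279],
       [ 0.84129776,  0.33932247, -0.42080678],
       [ 0.01761518, -0.79524231, -0.60603579]])}
{'vertical_fov': 42.699876578609576, 'cx': 320.4149531911456, 'cy': 202.59255783297343, 'xyz': array([-0.26758017, -0.91662008,  1.15790349]), 'orientation': array([[ 0.73758996, -0.42697221,  0.52312119],
       [-0.67521783, -0.47379929,  0.56532744],
       [ 0.00647534, -0.7702006 , -0.63776885]])}
{'vertical_fov': 61.084192421888524, 'cx': 327.3611642474666, 'cy': 204.54816941214787, 'xyz': array([ 0.27750863, -0.47838068,  0.37313179]), 'orientation': array([[ 0.38517906, -0.88444556, -0.26342579],
       [-0.92284002, -0.36972102, -0.10804008],
       [-0.00183849,  0.28471464, -0.95861055]])}
{'time_s': 0.15, 'q': array([-7.97723751e+01,  2.18325652e+01,  7.43708485e+01, -2.22963309e-03,
        8.38580002e+01, -1.23362548e+01]), 'qvel': array([ 0.01514103, -0.0470485 , -0.10574589,  0.04279041, -0.05594011,
       -0.05427084]), 'joint_efforts': array([ 1.83983691e-03, -4.48621058e+01, -2.31345069e+01, -1.96861943e-04,
        3.83202627e-03, -1.78057462e-05]), 'position': array([ 0.21098753, -0.50768927,  0.2308726 ]), 'tool_rot': array([[ 9.23450716e-01,  3.83716982e-01, -2.28397482e-04],
       [ 3.83717002e-01, -9.23450142e-01,  1.04797252e-03],
       [ 1.91211166e-04, -1.05539097e-03, -9.99999425e-01]]), 'ft_force': array([-0.03725433, -0.23819969, -0.09459739]), 'wrist_torque': array([-0.05660014,  0.02946868, -0.01387047]), 'gripper_force': 0.0, 'grip_width': 0.08495627531709192}
```

View pics/scene0.png

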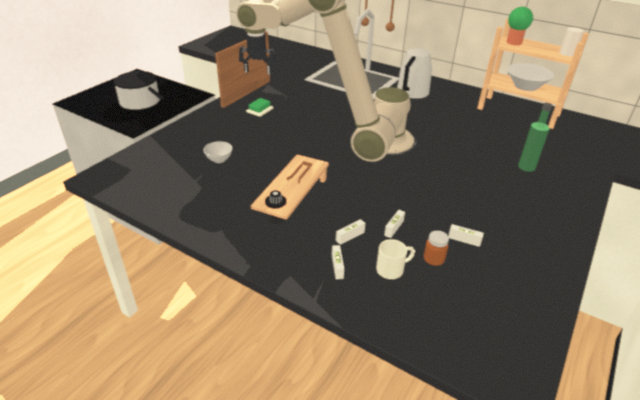

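View pics/side0.png

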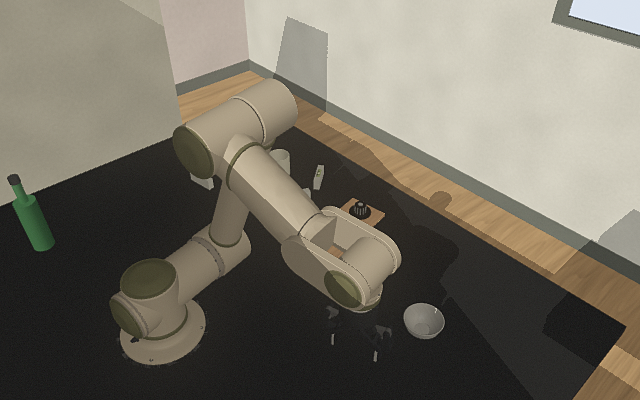

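The scene view shows four levels near (350,232), (395,223), (338,262) and (466,235). The shelf is at (290,187) with its knob at (276,200). The side view is mostly hidden by the arm. I'll enlarge the scene view next.

Run:
```python
from h import *
c=load('scene0')
for u,v in((350,230),(395,222),(338,261),(466,234)):
    p=onz(c,u,v,.02); print((u,v),p.round(3),np.hypot(*p[:2]).round(3))
a=cv2.imread('pics/scene0.png')
A=cv2.resize(a[150:220,245:335],None,fx=6,fy=6,interpolation=cv2.INTER_CUBIC) #540x420
B=cv2.resize(a[205:285,325:425],None,fx=6,fy=6,interpolation=cv2.INTER_CUBIC)
cv2.imwrite('pics/A.png',A);cv2.imwrite('pics/B.png',B)
```

```text
(350, 230) [0.617 0.171 0.02 ] 0.64
(395, 222) [0.5   0.275 0.02 ] 0.571
(338, 261) [0.759 0.21  0.02 ] 0.787
(466, 234) [0.427 0.489 0.02 ] 0.649
```

View pics/A.png

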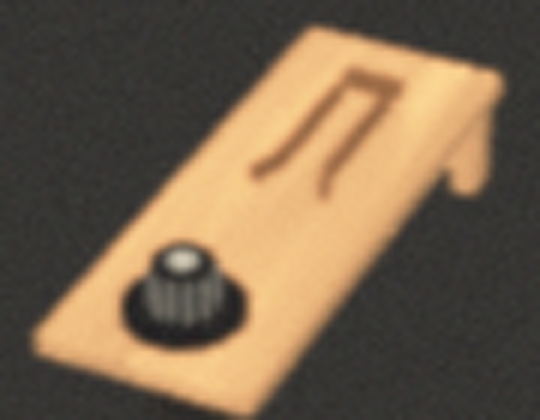

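View pics/B.png

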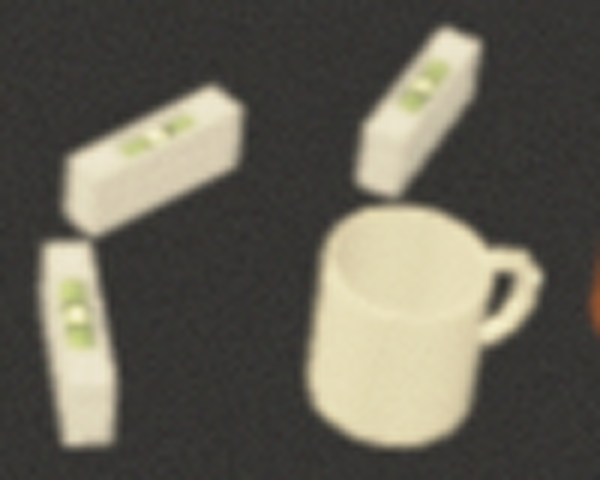

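```bash
cat > fit0.py <<'E'
from h import *
from scipy.optimize import least_squares
from scipy.spatial.transform import Rotation as R
c=load('scene0')
px=lambda pts,o:np.array([[o[0]+(u+.5)/6-.5,o[1]+(v+.5)/6-.5] for u,v in pts])
L=px([(448,25),(484,42),(363,120),(405,143)],(325,205))
M=np.array([(50,11,40),(50,-11,40),(-50,11,40),(-50,-11,40)])/1000.
def P(q): return np.array([proj(c,R.from_euler('z',q[2]).apply(m)+[q[0],q[1],0]) for m in M])
best=min((least_squares(lambda q:(P(q)-L).ravel(),[.5,.275,y]) for y in np.arange(0,6.3,.5)),key=lambda r:r.cost)
print('level',best.x[:2].round(4),np.degrees(best.x[2])%360,best.cost, best.fun.round(1))
S=px([(503,77),(315,26),(33,338),(250,408),(183,260)],(245,150))
MS=np.array([(-80,65,-20),(-80,-65,-20),(265,-65,-20),(265,65,-20),(190,0,15)])/1000.
def T(q,m): return R.from_euler('ZY',[q[3],q[4]]).apply(np.array(m)-[-.08,0,-.02])+[q[0],q[1],q[2]]  # hinge end top
def PS(q): return np.array([proj(c,T(q,m)) for m in MS])
b=min((least_squares(lambda q:np.r_[(PS(q)-S).ravel(),(q[2]-.07)/.003,q[4]/.03],[.4,-.1,.07,y,0]) for y in np.arange(0,6.3,.5)),key=lambda r:r.cost)
q=b.x;print('shelf',q.round(4),np.degrees(q[3:])%360,b.cost,b.fun.round(1))
for n,m in(('home',(0,0,0)),('mouth',(.062,0,-.02)),('knobtop',(.19,0,.015)),('shelftop',(.11,0,-.02)),('end',(.265,0,-.02))): print(n,T(q,m).round(4))
print('bowl',onz(c,218,160,0),'mug',onz(c,391,270,0))
E
python3 fit0.py
```

```text
level [0.5043 0.2759] 178.9967880900596 0.5918840398801632 [-0.   0.3  0.  -0.2  0.4  0.6 -0.4 -0.7]
shelf [ 0.3956 -0.1175  0.0697  6.4249  0.0159] [8.11813538 0.91055717] 7.294116107483322 [ 0.   0.1 -0.5  0.1 -0.8  1.1 -1.3  0.6  2.5 -2.  -0.1  0.5]
home [ 0.4751 -0.1061  0.0884]
mouth [ 0.5361 -0.0974  0.0674]
knobtop [ 0.6634 -0.0793  0.1004]
shelftop [ 0.5837 -0.0906  0.0666]
end [ 0.7371 -0.0688  0.0642]
bowl [ 0.5238919  -0.47397944  0.        ] mug [0.68555358 0.35149944 0.        ]
```

```bash
M="python3 -m handwheel"
python3 -m handwheel '9.8 26.1 2 0 0 52 1;9.8 26.1 2 0 0 52 1;9.8 26.1 2 0 0 52 1;9.8 26.1 2 0 0 52 1;9.8 26.1 2 0 0 52 1;9.8 26.1 2 0 0 52 1;9.8 26.1 2 0 0 52 1;9.8 26.1 2 0 0 52 1' 40
python3 -m handwheel '9.8 26.1 0 0 0 52 1;9.8 26.1 0 0 0 52 1;9.8 26.1 0 0 0 52 1;9.8 26.1 0 0 0 52 1;9.8 26.1 0 0 0 52 1;9.8 26.1 0 0 0 52 1;9.8 26.1 0 0 0 52 1;9.8 26.1 0 0 0 52 1'
python3 -m handwheel '9.8 26.1 0 0 0 52 1;9.8 26.1 0 0 0 52 1;9.8 26.1 0 0 0 52 1;9.8 26.1 0 0 0 52 1;9.8 26.1 0 0 0 52 1;9.8 26.1 0 0 0 52 1;9.8 26.1 0 0 0 52 1;9.8 26.1 0 0 0 52 1'
```

```text
time_s: 0.82
position: [0.3098, -0.2425, 0.2519]
tool_rot: [[0.256, 0.967, 0.001], [0.967, -0.256, 0.001], [0.001, 0.001, -1.0]]
ft_force: [0.2, -1.1, 0.4]
grip_width: 0.0857
gripper_force: 0.0
time_s: 1.48
position: [0.4076, 0.0182, 0.2512]
tool_rot: [[-0.605, 0.796, 0.0], [0.796, 0.605, 0.001], [0.001, 0.001, -1.0]]
ft_force: [0.0, -1.0, 0.1]
grip_width: 0.0851
gripper_force: 0.0
time_s: 2.15
position: [0.5057, 0.2794, 0.25]
tool_rot: [[-1.0, 0.014, -0.001], [0.014, 1.0, 0.001], [0.001, 0.001, -1.0]]
ft_force: [0.4, -0.7, 0.7]
grip_width: 0.0855
gripper_force: 0.0
```

Run:
```python
from h import *
snap('wrist','w1'); c=load('w1')
for m in [(.05,.011,.04),(.05,-.011,.04),(-.05,-.011,.04),(-.05,.011,.04)]: print(proj(c,np.array([.5043,.2759,0])+m).round(1))
```

```text
[332.8 219.3]
[312.8 219.6]
[310.3 126.4]
[332.  126.1]
```

View pics/w1.png

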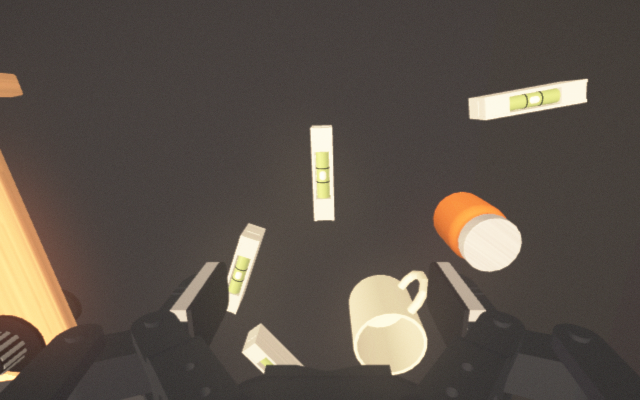

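The wrist view shows the target level with corners at about (311,126), (332,126), (334,219) and (314,221), which matches my fit to about 1 mm. Descending now.

```bash
python3 -m handwheel '-0.1 0 -19 0 0 0 0.6;-0.1 0 -19 0 0 0 0.6;-0.1 0 -19 0 0 0 0.6;-0.1 0 -19 0 0 0 0.6;-0.1 0 -19 0 0 0 0.6;-0.1 0 -19 0 0 0 0.6;-0.1 0 -19 0 0 0 0.6'
```

```text
time_s: 2.78
position: [0.504, 0.2746, 0.0613]
tool_rot: [[-1.0, 0.026, -0.002], [0.026, 1.0, -0.001], [0.001, -0.001, -1.0]]
ft_force: [-0.1, -0.8, 0.5]
grip_width: 0.0511
gripper_force: 0.0
```

```bash
python3 -m handwheel '0 0.15 -2.5 0 0 0 0.6;0 0.15 -4.5 0 0 0 0.6;0 0.15 -4.5 0 0 0 0.6;0 0.15 -4.5 0 0 0 0.15;0 0.15 -4.5 0 0 0 0.15;0 0.15 -4.5 0 0 0 0.15;0 0.15 -4.5 0 0 0 0.15;0 0.15 -4.5 0 0 0 0.15' 50
python3 -m handwheel '0 0 0 0 0 0 0.15;0 0 0 0 0 0 0.15'
```

```text
time_s: 3.45
position: [0.5053, 0.2769, 0.0188]
tool_rot: [[-1.0, 0.025, 0.004], [0.025, 1.0, 0.001], [-0.004, 0.001, -1.0]]
ft_force: [-0.7, -0.8, 7.2]
grip_width: 0.0208
gripper_force: 49.6
time_s: 3.62
position: [0.5053, 0.2769, 0.0188]
tool_rot: [[-1.0, 0.025, 0.004], [0.025, 1.0, 0.001], [-0.004, 0.001, -1.0]]
ft_force: [-1.0, -0.8, 6.8]
grip_width: 0.0208
gripper_force: 49.6
```

```bash
python3 -m handwheel '0 0 4 0 0 0 0.15;0 0 8 0 0 0 0.15;0 0 12 0 0 0 0.15;0 0 16 0 0 0 0.15;0 -3 19 0 0 0 0.15;0 -6 22 0 0 0 0.15;1 -9 23 0 0 0 0.15;2 -12 23 0 0 0 0.15'
python3 -m handwheel '1 -4 0 0 0 3 0.15;2 -8 0 0 0 6 0.15;3 -12 0 0 0 9.5 0.15;4 -16 0 0 0 9.5 0.15;5 -20 0 0 0 9.5 0.15;5 -24 0 0 0 9.5 0.15;5 -24.9 0 0 0 9.5 0.15;5 -24.9 0 0 0 9.5 0.15'
python3 -m handwheel '0 0 0 0 0 0 0.15;0 0 0 0 0 0 0.15'
python3 - <<'E'
from h import *
snap('wrist','w2')
E
```

```text
time_s: 4.28
position: [0.5246, 0.1556, 0.2515]
tool_rot: [[-1.0, 0.024, 0.009], [0.024, 1.0, 0.001], [-0.009, 0.001, -1.0]]
ft_force: [0.6, -0.1, -2.5]
grip_width: 0.021
gripper_force: 49.6
time_s: 4.95
position: [0.5738, -0.0951, 0.2471]
tool_rot: [[-0.991, -0.136, 0.001], [-0.136, 0.991, -0.001], [-0.001, -0.001, -1.0]]
ft_force: [-0.9, 0.5, -1.5]
grip_width: 0.021
gripper_force: 49.6
time_s: 5.12
position: [0.5738, -0.0911, 0.2471]
tool_rot: [[-0.99, -0.141, 0.001], [-0.141, 0.99, 0.0], [-0.001, -0.0, -1.0]]
ft_force: [-0.3, 0.9, -1.6]
grip_width: 0.0212
gripper_force: 49.6
```

View pics/w2.png

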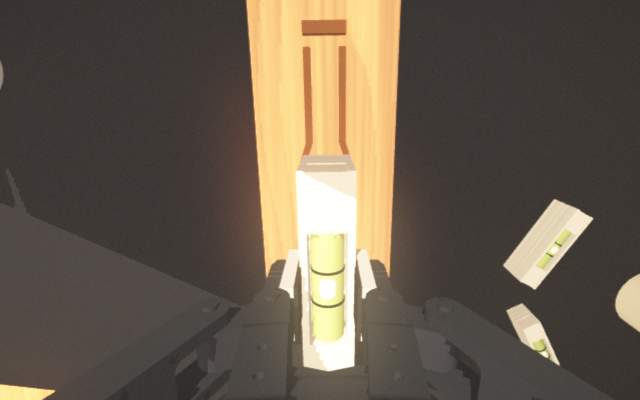

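The level is held over the board, with the slot walls at columns ~304–311 and 339–346 (rows 47–142) and the end stop at rows 20–35. I'll measure the centreline.

```bash
cat > slot.py <<'E'
from h import *
c=load('w2');a=cv2.imread('pics/w2.png').astype(float)
g=a[...,2]; print(g[90,296:354].astype(int))
Lp=[];Rp=[];zt=.080
for v in range(52,138,4):
    r=g[v-1:v+2].mean(0); seg=r[296:354]; thr=(np.percentile(seg,85)+seg.min())/2
    d=(r<thr)
    l=[u for u in range(297,320) if d[u]]; k=[u for u in range(331,354) if d[u]]
    for o,s in((Lp,l),(Rp,k)): o.append(onz(c,np.mean(s),v,zt)[:2])
Lp,Rp=map(np.array,(Lp,Rp)); C=(Lp+Rp)/2
print('sep mm',1e3*np.linalg.norm(Lp-Rp,axis=1).round(4)[::5])
d=np.linalg.svd(C-C.mean(0))[2][0]; d*=np.sign(d[0]); yaw=np.degrees(np.arctan2(d[1],d[0])); print('yaw',yaw,'C',C.mean(0))
for n,uv,z in(('wall -40',(325,46.5),.08),('wall +40',(325,142),.08)): 
    p=onz(c,*uv,z); print(n,p)
E
python3 slot.py
```

```text
[253 253 253 253 252 253 252 249 206 190 190 189 191 189 194 222 248 251
 252 252 253 253 254 254 253 253 251 250 248 249 250 251 252 251 251 250
 250 249 247 245 245 246 234 189 187 187 187 187 189 211 246 250 250 250
 251 251 250 249]
sep mm [30.2 29.8 30.3 29.9 30. ]
yaw 8.97184986843934 C [ 0.49441635 -0.10293153]
wall -40 [ 0.45657497 -0.10809456  0.08      ]
wall +40 [ 0.53476053 -0.09696822  0.08      ]
```

```bash
python3 -m handwheel '2 0.3 -4 0 0 0.4 0.15;2 0.3 -8 0 0 0.4 0.15;2 0.3 -11 0 0 0.4 0.15;2 0.3 -13.5 0 0 0.4 0.15;2 0.3 -14.8 0 0 0.4 0.15;2 0.3 -15 0 0 0.4 0.15;2 0.3 -15 0 0 0.4 0.15'
python3 -m handwheel '0 0 -0.15 0 0 0 0.15;0 0 -0.3 0 0 0 0.15;0 0 -0.3 0 0 0 0.15'
python3 - <<'E'
from h import *
snap('wrist','w3');snap('scene','s3')
a=cv2.imread('pics/s3.png');A=cv2.resize(a[150:220,245:335],None,fx=5,fy=5,interpolation=cv2.INTER_CUBIC)
w=cv2.imread('pics/w3.png');w=w[0:400,200:450]
o=np.zeros((400,700,3),np.uint8);o[:350,:450]=A;o[:400,450:700]=w;cv2.imwrite('pics/v3.png',o)
print(status.observe()['ft_force'],status.observe()['position'])
E
```

```text
time_s: 5.75
position: [0.594, -0.0882, 0.0963]
tool_rot: [[-0.989, -0.149, -0.001], [-0.149, 0.989, 0.0], [0.001, 0.0, -1.0]]
ft_force: [0.2, -0.1, -0.7]
grip_width: 0.0212
gripper_force: 49.6
time_s: 6.0
position: [0.5944, -0.0893, 0.0942]
tool_rot: [[-0.989, -0.147, 0.002], [-0.147, 0.989, -0.001], [-0.002, -0.001, -1.0]]
ft_force: [-0.3, 0.1, -1.3]
grip_width: 0.0209
gripper_force: 49.6
[-0.68827612  0.58809991 -1.62792939] [ 0.59425521 -0.08940905  0.09403776]
```

View pics/v3.png

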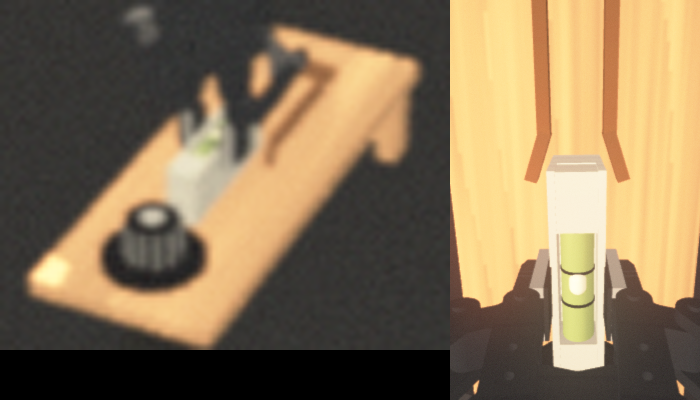

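The level is lined up with the slot. The wall midline is at column 576 and the level at 577. Lowering until it touches the board.

```bash
python3 -m handwheel '-0.5 -0.07 -0.3 0 0 0 0.15;-0.5 -0.07 -0.6 0 0 0 0.15;-0.5 -0.07 -0.6 0 0 0 0.15'
python3 -m handwheel '0 0 -0.2 0 0 0 0.15;0 0 -0.2 0 0 0 0.15'
python3 -m handwheel '0 0 -0.2 0 0 0 0.15;0 0 -0.2 0 0 0 0.15'
```

```text
time_s: 6.35
position: [0.5886, -0.0903, 0.0874]
tool_rot: [[-0.989, -0.147, -0.0], [-0.147, 0.989, -0.0], [0.0, -0.0, -1.0]]
ft_force: [-3.2, -0.9, 4.7]
grip_width: 0.0209
gripper_force: 50.5
time_s: 6.52
position: [0.589, -0.0903, 0.0861]
tool_rot: [[-0.989, -0.147, 0.0], [-0.147, 0.989, -0.001], [-0.0, -0.001, -1.0]]
ft_force: [-2.9, -1.1, 8.8]
grip_width: 0.021
gripper_force: 51.0
time_s: 6.68
position: [0.5892, -0.0906, 0.0851]
tool_rot: [[-0.989, -0.147, 0.001], [-0.147, 0.989, -0.001], [-0.001, -0.002, -1.0]]
ft_force: [-4.1, -1.3, 12.4]
grip_width: 0.0211
gripper_force: 51.6
```

```bash
python3 -m handwheel '0 0 0.3 0 0 0 0.15;-0.5 -0.07 0.3 0 0 0 0.15;-1 -0.15 0.3 0 0 0 0.15;-1.5 -0.22 0.3 0 0 0 0.15;-2 -0.3 0.3 0 0 0 0.15;-2.5 -0.37 0.3 0 0 0 0.15;-3 -0.44 0.3 0 0 0 0.15;-3 -0.44 0.3 0 0 0 0.15'
python3 -m handwheel '-0.5 -0.07 0 0 0 0 0.15;-1 -0.15 0 0 0 0 0.15;-1.5 -0.22 0 0 0 0 0.15;-2 -0.3 0 0 0 0 0.15;-2.5 -0.37 0 0 0 0 0.15;-3 -0.44 0 0 0 0 0.15;-3 -0.44 0 0 0 0 0.15'
```

```text
time_s: 7.35
position: [0.5605, -0.095, 0.088]
tool_rot: [[-0.989, -0.147, 0.006], [-0.147, 0.989, -0.001], [-0.005, -0.002, -1.0]]
ft_force: [2.5, 0.5, 7.0]
grip_width: 0.021
gripper_force: 50.6
time_s: 7.93
position: [0.5308, -0.0996, 0.0881]
tool_rot: [[-0.989, -0.147, 0.007], [-0.147, 0.989, -0.002], [-0.006, -0.003, -1.0]]
ft_force: [2.2, -0.2, 7.7]
grip_width: 0.021
gripper_force: 50.8
```

```bash
python3 -m handwheel '-0.5 -0.07 0 0 0 0 0.15;-1 -0.15 0 0 0 0 0.15;-1.5 -0.22 0 0 0 0 0.15;-2 -0.3 0 0 0 0 0.15;-2.5 -0.37 0 0 0 0 0.15;-3 -0.44 0 0 0 0 0.15;-3 -0.44 0 0 0 0 0.15'
python3 -m handwheel '-0.25 -0.04 0 0 0 0 0.15;-0.5 -0.07 0 0 0 0 0.15;-0.5 -0.07 0 0 0 0 0.15'
python3 -m handwheel '-0.2 -0.03 0 0 0 0 0.15;-0.3 -0.04 0 0 0 0 0.15;-0.3 -0.04 0 0 0 0 0.15'
```

```text
time_s: 8.52
position: [0.5008, -0.1041, 0.0881]
tool_rot: [[-0.989, -0.146, 0.007], [-0.147, 0.989, -0.002], [-0.006, -0.003, -1.0]]
ft_force: [2.8, -0.0, 9.0]
grip_width: 0.0208
gripper_force: 51.0
time_s: 8.77
position: [0.4963, -0.1048, 0.0881]
tool_rot: [[-0.989, -0.147, 0.007], [-0.147, 0.989, -0.002], [-0.007, -0.003, -1.0]]
ft_force: [4.7, -0.3, 8.9]
grip_width: 0.0211
gripper_force: 50.9
time_s: 9.02
position: [0.4953, -0.1051, 0.0883]
tool_rot: [[-0.989, -0.146, 0.012], [-0.146, 0.989, -0.002], [-0.011, -0.004, -1.0]]
ft_force: [14.1, 3.3, 4.4]
grip_width: 0.0212
gripper_force: 50.2
```

Contact with the end stop at 14 N. Releasing and raising to view.

```bash
python3 -m handwheel '0 0 0 0 0 0 0.5;0 0 0 0 0 0 0.5;0 0 0 0 0 0 0.5;0 0 0 0 0 0 0.5;0 0 2 0 0 0 0.5;0 0 4 0 0 0 0.6;0 0 7 0 0 0 0.7;0 0 9 0 0 0 0.8'
python3 -m handwheel '0 0 0 0 0 0 0.8;0 0 0 0 0 0 0.8;0 0 0 0 0 0 0.8;0 0 0 0 0 0 0.8;0 0 0 0 0 0 0.8;0 0 0 0 0 0 0.8;0 0 0 0 0 0 0.8;0 0 0 0 0 0 0.8'
python3 - <<'E'
from h import *
snap('wrist','w4')
w=cv2.imread('pics/w4.png');cv2.imwrite('pics/v4.png',cv2.resize(w[0:300,200:450],None,fx=2,fy=2,interpolation=cv2.INTER_CUBIC))
E
```

```text
time_s: 9.68
position: [0.4911, -0.1045, 0.1783]
tool_rot: [[-0.989, -0.147, 0.001], [-0.147, 0.989, -0.001], [-0.001, -0.001, -1.0]]
ft_force: [0.8, -0.9, 0.2]
grip_width: 0.0681
gripper_force: 0.0
time_s: 10.35
position: [0.491, -0.1044, 0.1761]
tool_rot: [[-0.989, -0.147, -0.0], [-0.147, 0.989, 0.0], [0.0, 0.0, -1.0]]
ft_force: [0.1, -0.2, -0.7]
grip_width: 0.0681
gripper_force: 0.0
```

View pics/v4.png

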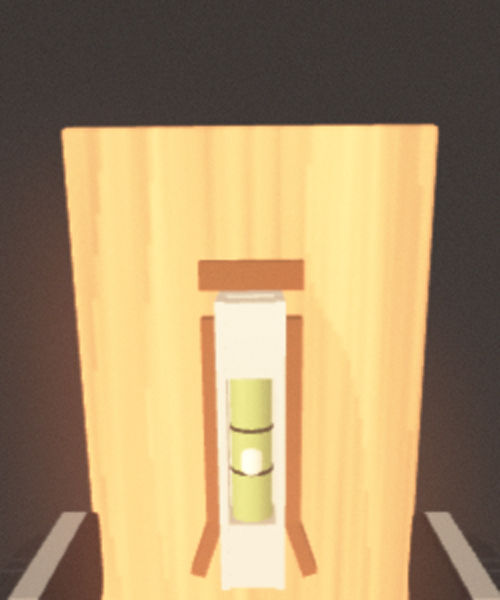

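The level sits in the slot against the stop. Its rings are at crop rows 429 and 472 and the bubble at 461, so it is offset toward the knob while the shelf floats. I'll measure that precisely, then nudge the level's rear end to make sure it is home.

```bash
cat > bub.py <<'E'
from h import *
import sys
def measure(c,a,z=.108,guess=None):
    hsv=cv2.cvtColor(a,cv2.COLOR_BGR2HSV)
    # window around vial
    u0,v0=guess if guess is not None else proj(c,[.4957,-.1040,z])
    u0,v0=int(round(u0)),int(round(v0)); 
    w=a[v0-45:v0+45,u0-5:u0+6].astype(float); s=hsv[v0-45:v0+45,u0-5:u0+6,1].astype(float).mean(1); g=w[...,1].mean(1)
    return v0-45,g,s
if __name__=='__main__':
    f=sys.argv[1];c=load(f);a=cv2.imread('pics/'+f+'.png')
    r0,g,s=measure(c,a,guess=(325.5,225)); 
    for i in range(12,75): print(r0+i,int(g[i]),int(s[i]),end=' | ')
E
python3 bub.py w4
```

```text
192 221 102 | 193 220 102 | 194 220 103 | 195 221 103 | 196 221 102 | 197 221 103 | 198 221 103 | 199 221 103 | 200 221 103 | 201 220 103 | 202 221 103 | 203 221 103 | 204 222 102 | 205 221 103 | 206 221 103 | 207 221 103 | 208 221 103 | 209 221 103 | 210 221 104 | 211 221 103 | 212 222 103 | 213 218 104 | 214 181 108 | 215 110 115 | 216 139 109 | 217 213 105 | 218 221 104 | 219 221 104 | 220 222 103 | 221 221 103 | 222 221 104 | 223 222 101 | 224 229 80 | 225 238 51 | 226 242 39 | 227 244 34 | 228 244 33 | 229 244 34 | 230 243 35 | 231 244 34 | 232 244 34 | 233 244 34 | 234 242 35 | 235 234 43 | 236 201 61 | 237 169 90 | 238 210 104 | 239 221 103 | 240 221 104 | 241 222 104 | 242 221 104 | 243 222 103 | 244 222 104 | 245 222 104 | 246 222 103 | 247 222 103 | 248 221 104 | 249 221 104 | 250 222 104 | 251 222 103 | 252 222 104 | 253 221 103 | 254 221 104 |
```

```bash
python3 -m handwheel '2 0.3 0 0 0 0 0.4;4 0.6 0 0 0 0 0;6 0.9 0 0 0 0 0;8.2 1.2 0 0 0 0 0;8.2 1.2 -2 0 0 0 0;8.2 1.2 -4 0 0 0 0;8.2 1.2 -6 0 0 0 0;8.2 1.2 -8.5 0 0 0 0'
python3 -m handwheel '-0.3 -0.04 0 0 0 0 0;-0.6 -0.09 0 0 0 0 0;-0.9 -0.13 0 0 0 0 0;-1.2 -0.18 0 0 0 0 0;-1.2 -0.18 0 0 0 0 0'
```

```text
time_s: 11.07
position: [0.5735, -0.0924, 0.091]
tool_rot: [[-0.989, -0.147, 0.002], [-0.147, 0.989, -0.001], [-0.002, -0.001, -1.0]]
ft_force: [0.8, -0.4, 0.2]
grip_width: -0.0003
gripper_force: 0.0
time_s: 11.48
position: [0.561, -0.0944, 0.0927]
tool_rot: [[-0.989, -0.147, 0.002], [-0.147, 0.989, -0.001], [-0.002, -0.001, -1.0]]
ft_force: [-0.4, -0.4, 0.2]
grip_width: 0.0001
gripper_force: 0.0
```

```bash
python3 -m handwheel '-0.2 -0.03 -0.4 0 0 0 0;-0.4 -0.06 -0.4 0 0 0 0;-0.4 -0.06 -0.4 0 0 0 0'
python3 -m handwheel '-0.2 -0.03 0 0 0 0 0;-0.3 -0.04 0 0 0 0 0;-0.3 -0.04 0 0 0 0 0'
```

```text
time_s: 11.73
position: [0.5566, -0.0948, 0.0873]
tool_rot: [[-0.989, -0.147, -0.0], [-0.147, 0.989, 0.0], [0.0, 0.0, -1.0]]
ft_force: [-0.6, 0.1, 0.4]
grip_width: -0.0001
gripper_force: 0.0
time_s: 11.98
position: [0.556, -0.0954, 0.0883]
tool_rot: [[-0.989, -0.147, 0.006], [-0.147, 0.989, -0.001], [-0.006, -0.002, -1.0]]
ft_force: [7.3, 1.6, 1.6]
grip_width: -0.0
gripper_force: 3.8
```

Run:
```python
from h import *
c=load('w4')
ax=np.array([.989,.147])
for z in(.105,.109):
    f=lambda v:onz(c,325.5,v,z)[:2]@ax*1e3
    r1,r2,b=f(215.3),f(236.9),f(230.25); print(z,r2-r1,b-(r1+r2)/2, f(152)-f(294))
    bo=b-(r1+r2)/2; print('theta deg',np.degrees((20-2*bo)/15))
```

```text
0.105 15.38389650232665 2.8920183652381866 -100.97235445416021
theta deg 54.30097980378018
0.109 15.095559604112964 2.837813918082361 -99.07985241579576
theta deg 54.71507127749601
```

```bash
python3 -m handwheel '-0.2 -0.03 0 0 0 0 0;-0.2 -0.03 0 0 0 0 0'
python3 -m handwheel '0.6 0.09 0 0 0 0 0;0.6 0.09 3 0 0 0 0;0.6 0.09 6 0 0 0 0;3 0.4 10 0 0 0 0.4;6 0.9 11 0 0 0 0.7;10 1.5 11 0 0 0 0.7;12.9 1.8 11 0 0 0 0.7;12.9 1.8 11 0 0 0 0.7'
python3 -m handwheel '0 0 0 0 0 0 0.7;0 0 0 0 0 0 0.7;0 0 0 0 0 0 0.7'
python3 - <<'E'
from h import *
snap('wrist','w5')
E
```

```text
time_s: 12.15
position: [0.5558, -0.0959, 0.0891]
tool_rot: [[-0.989, -0.147, 0.011], [-0.147, 0.989, -0.002], [-0.011, -0.003, -1.0]]
ft_force: [13.4, 2.5, 2.9]
grip_width: 0.0002
gripper_force: 7.0
time_s: 12.82
position: [0.6843, -0.0767, 0.1956]
tool_rot: [[-0.989, -0.149, -0.0], [-0.149, 0.989, 0.0], [0.0, 0.0, -1.0]]
ft_force: [0.6, -0.2, 0.5]
grip_width: 0.0594
gripper_force: 0.0
time_s: 13.07
position: [0.6802, -0.0776, 0.1975]
tool_rot: [[-0.989, -0.147, -0.001], [-0.147, 0.989, 0.0], [0.001, 0.0, -1.0]]
ft_force: [0.5, -0.8, -0.1]
grip_width: 0.06
gripper_force: 0.0
```

View pics/w5.png

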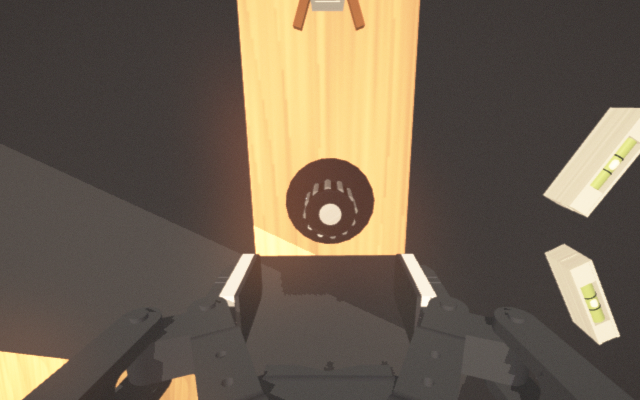

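The knob cap is at (330,214) and the skirt is centred at (330,201). Working out the offset.

Run:
```python
from h import *
c=load('w5');print(onz(c,330,214,.102),onz(c,330,200.5,.073));o=status.observe();print(o['position'],o['q'])
```

```text
[ 0.68473412 -0.07304044  0.102     ] [ 0.68261781 -0.07312028  0.073     ]
[ 0.68025178 -0.07767591  0.19778846] [-1.63938155e+01  3.70808307e+01  5.29685398e+01 -5.58881225e-03
  8.99577349e+01 -1.14827898e+02]
```

```bash
python3 -m handwheel '0.3 0.3 -4 0 0 0 0.7;0.3 0.3 -8 0 0 0 0.7;0.3 0.3 -10.5 0 0 0 0.7;0.3 0.3 -11.4 0 0 0 0.7;0.3 0.3 -11.6 0 0 0 0.7;0.3 0.3 -11.6 0 0 0 0.7' 40
python3 -m handwheel '0 0 0 0 0 0 0.3;0 0 0 0 0 0 0.3;0 0 0 0 0 0 0.3;0 0 0 0 0 0 0.3;0 0 0 0 0 0 0.3'
```

```text
time_s: 13.62
position: [0.6844, -0.0748, 0.0827]
tool_rot: [[-0.989, -0.147, 0.002], [-0.147, 0.989, -0.001], [-0.001, -0.001, -1.0]]
ft_force: [0.7, -0.5, -0.9]
grip_width: 0.0598
gripper_force: 0.0
time_s: 14.03
position: [0.685, -0.0747, 0.0828]
tool_rot: [[-0.989, -0.147, 0.003], [-0.147, 0.989, -0.001], [-0.003, -0.001, -1.0]]
ft_force: [3.2, 0.1, 5.0]
grip_width: 0.0366
gripper_force: 39.7
```

```bash
python3 -m handwheel '0 0 -0.2 0 0 0 0.3;0 0 -0.4 0 0 0 0.3;0 0 -0.4 0 0 0 0.3'
python3 -m handwheel '0 0 -0.2 0 0 0 0.3;0 0 -0.4 0 0 0 0.3;0 0 -0.4 0 0 0 0.3'
python3 -m handwheel '0 0 -0.2 0 0 0 0.3;0 0 -0.4 0 0 0 0.3;0 0 -0.4 0 0 0 0.3'
```

```text
time_s: 14.28
position: [0.6855, -0.0746, 0.0787]
tool_rot: [[-0.989, -0.147, 0.005], [-0.147, 0.989, -0.001], [-0.005, -0.002, -1.0]]
ft_force: [4.5, -0.8, 9.5]
grip_width: 0.0366
gripper_force: 40.1
time_s: 14.53
position: [0.6858, -0.0751, 0.0776]
tool_rot: [[-0.989, -0.147, 0.007], [-0.147, 0.989, -0.002], [-0.007, -0.003, -1.0]]
ft_force: [-0.4, 0.5, 21.2]
grip_width: 0.0365
gripper_force: 41.6
time_s: 14.78
position: [0.6864, -0.0756, 0.0764]
tool_rot: [[-0.989, -0.147, 0.01], [-0.147, 0.989, -0.004], [-0.009, -0.005, -1.0]]
ft_force: [-6.2, -1.2, 36.6]
grip_width: 0.0367
gripper_force: 43.5
```

```bash
python3 -m handwheel '0 0 0.35 0 0 0 0.3;0 0 0.37 0 0 -4 0.3;0 0 0.4 0 0 -9 0.3;0 0 0.43 0 0 -14 0.3;0 0 0.46 0 0 -18 0.3;0 0 0.5 0 0 -23 0.3;0 0 0.54 0 0 -27 0.3;0 0 0.54 0 0 -27 0.3' 70
python3 - <<'E'
from h import *
o=status.observe();print(o['wrist_torque'],o['q'][5])
E
```

```text
time_s: 15.45
position: [0.6857, -0.0754, 0.0793]
tool_rot: [[-0.947, 0.321, 0.007], [0.321, 0.947, -0.003], [-0.008, -0.001, -1.0]]
ft_force: [-2.2, -1.2, 23.4]
grip_width: 0.0356
gripper_force: 70.0
[-0.30650799  0.50362794  0.01788791] -87.29941276614747
```

```bash
python3 -m handwheel '0 0 0.03 0 0 -4 0.3;0 0 0.06 0 0 -9 0.3;0 0 0.1 0 0 -14 0.3;0 0 0.13 0 0 -18 0.3;0 0 0.16 0 0 -23 0.3;0 0 0.19 0 0 -27.4 0.3;0 0 0.19 0 0 -27.4 0.3'
python3 -m handwheel '0 0 0 0 0 0 0.3;0 0 0 0 0 0 0.3;0 0 0 0 0 0 0.3;0 0 0 0 0 0 0.3;0 0 0 0 0 0 0.3;0 0 0 0 0 0 0.3;0 0 0 0 0 0 0.3;0 0 0 0 0 0 0.3'
python3 -m handwheel '0 0 0 0 0 0 0.3;0 0 0 0 0 0 0.3;0 0 0 0 0 0 0.3;0 0 0 0 0 0 0.3;0 0 0 0 0 0 0.3;0 0 0 0 0 0 0.3;0 0 0 0 0 0 0.3;0 0 0 0 0 0 0.3'
python3 - <<'E'
from h import *
S=[]
for i in range(12):
    S.append(get_image('scene')['color'].astype(float))
im=snap('scene','s6'); snap('side','d6')
S=np.mean(S,0)[...,::-1]; np.save('pics/S.npy',S)
c=load('s6'); u,v=proj(c,[.4955,-.104,.108]); print(u,v)
u0,v0=int(u)-22,int(v)-20
A=cv2.resize(S[v0:v0+40,u0:u0+45].clip(0,255).astype(np.uint8),None,fx=9,fy=9,interpolation=cv2.INTER_CUBIC)
d=cv2.imread('pics/d6.png');cd=load('d6');p=proj(cd,[.4955,-.104,.108]);print(p)
p=p.astype(int);B=cv2.resize(d[p[1]-30:p[1]+30,p[0]-30:p[0]+30],None,fx=6,fy=6,interpolation=cv2.INTER_CUBIC)
o=np.zeros((360,780,3),np.uint8);o[:360,:405]=A;o[:,410:770]=B;cv2.imwrite('pics/v6.png',o);print(u0,v0)
E
```

```text
time_s: 16.03
position: [0.6851, -0.0756, 0.0811]
tool_rot: [[-0.692, 0.721, 0.005], [0.721, 0.693, -0.003], [-0.006, 0.002, -1.0]]
ft_force: [-5.7, -1.7, 24.0]
grip_width: 0.0361
gripper_force: 70.1
time_s: 16.7
position: [0.6851, -0.0756, 0.0811]
tool_rot: [[-0.695, 0.719, 0.005], [0.719, 0.695, -0.003], [-0.006, 0.002, -1.0]]
ft_force: [-5.0, -1.8, 25.1]
grip_width: 0.0361
gripper_force: 70.1
time_s: 17.37
position: [0.6851, -0.0756, 0.0811]
tool_rot: [[-0.695, 0.719, 0.005], [0.719, 0.695, -0.003], [-0.006, 0.002, -1.0]]
ft_force: [-4.9, -2.2, 24.5]
grip_width: 0.0359
gripper_force: 70.1
300.1961912540222 163.03377880430705
[322.87457216 235.33857463]
278 143
```

View pics/v6.png

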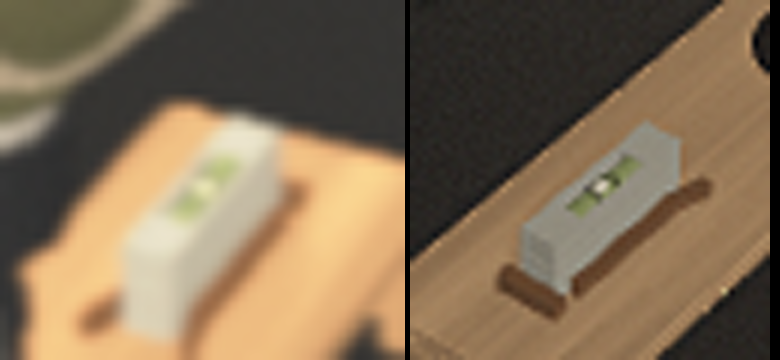

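Both views show the level in the slot with the bubble near the middle, between the rings. Next I'll average many side and scene pictures and rectify them to measure the offset along the slot.

```bash
cat > prof.py <<'E'
from h import *
ax=np.array([np.cos(np.radians(8.45)),np.sin(np.radians(8.45)),0]);ay=np.array([-ax[1],ax[0],0]);H=np.array([.4955,-.1045,.109])
def warp(c,img):
    g=[(-.06,-.02),(.06,-.02),(.06,.02),(-.06,.02)]
    s=np.float32([proj(c,H+ax*x+ay*y) for x,y in g]); d=np.float32([((x+.06)*4000,(y+.02)*4000) for x,y in g])
    return cv2.warpPerspective(img.astype(np.float32),cv2.getPerspectiveTransform(s,d),(480,160),flags=cv2.INTER_CUBIC)
def ana(c,img,tag):
    w=warp(c,img); cv2.imwrite('pics/'+tag+'.png',w.clip(0,255))
    sat=(w[...,1]-w[...,0]) # green-blue: vial green
    rows=np.clip(sat,0,None).sum(1); yc=int((rows*np.arange(160))[20:140].sum()/rows[20:140].sum()); yc=int(np.argmax(cv2.GaussianBlur(rows[:,None],(1,15),0)))
    p=sat[yc-8:yc+9].mean(0); b=w[yc-8:yc+9].mean((0,2))
    print(tag,'yc',yc); print('sat',p[::8].astype(int)); print('lum',b[::8].astype(int))
    return p,b
if __name__=='__main__':
    for n in('side','scene'):
        I=[get_image(n) for _ in range(16)]
        m=np.mean([i['color'].astype(float) for i in I],0)[...,::-1]; np.save(f'pics/{n}_m.npy',m)
        ana({k:I[0][k] for k in I[0] if k!='color'},m,n+'_r')
E
python3 prof.py
```

```text
side_r yc 138
sat [34 34 35 35 35 35 34 34 36 38 35 34 36 34 34 34 34 35 34 34 34 33 33 34
 33 34 35 34 34 34 34 34 33 33 34 33 34 34 34 34 36 34 34 35 34 34 35 34
 35 34 33 34 33 33 34 34 33 35 35 34]
lum [123 123 123 123 122 122 122 122 121 118 118 118 116 116 116 116 115 114
 114 113 113 114 112 113 114 112 111 113 112 112 113 112 113 113 113 114
 113 112 113 113 111 113 113 112 114 114 114 114 114 114 115 114 116 116
 115 115 116 115 115 116]
scene_r yc 0
sat [-9223372036854775808 -9223372036854775808 -9223372036854775808
 -9223372036854775808 -9223372036854775808 -9223372036854775808
 -9223372036854775808 -9223372036854775808 -9223372036854775808
 -9223372036854775808 -9223372036854775808 -9223372036854775808
 -9223372036854775808 -9223372036854775808 -9223372036854775808
 -9223372036854775808 -9223372036854775808 -9223372036854775808
 -9223372036854775808 -9223372036854775808 -9223372036854775808
 -9223372036854775808 -9223372036854775808 -9223372036854775808
 -9223372036854775808 -9223372036854775808 -9223372036854775808
 -9223372036854775808 -9223372036854775808 -922337203685
[... 1629 characters left out ...]
75808 -9223372036854775808 -9223372036854775808
 -9223372036854775808 -9223372036854775808 -9223372036854775808
 -9223372036854775808 -9223372036854775808 -9223372036854775808
 -9223372036854775808 -9223372036854775808 -9223372036854775808
 -9223372036854775808 -9223372036854775808 -9223372036854775808][ WARN:0@13.032] global loadsave.cpp:1063 imwrite_ Unsupported depth image for selected encoder is fallbacked to CV_8U.
prof.py:11: RuntimeWarning: Mean of empty slice.
  p=sat[yc-8:yc+9].mean(0); b=w[yc-8:yc+9].mean((0,2))
  ret = um.true_divide(
prof.py:12: RuntimeWarning: invalid value encountered in cast
  print(tag,'yc',yc); print('sat',p[::8].astype(int)); print('lum',b[::8].astype(int))
```

```bash
cat > prof2.py <<'E'
from prof import *
def run(c,m,n):
    w=warp(c,m); gr=w[...,1]-w[...,2]; ex=np.where(gr>-4,w[...,1]-w[...,0],0)
    reg=np.clip(ex-15,0,None)*(gr>3); ys=reg[:,100:380].sum(1); yc=int(np.argmax(cv2.GaussianBlur(ys.reshape(-1,1),(1,21),0)))
    sl=slice(yc-10,yc+11); p=(w[...,1]-w[...,0])[sl].mean(0); l=w[sl].mean((0,2)); 
    print(n,'yc',yc,'mm from -40 every 1.5mm'); print(p[80:400:6].astype(int)); print(l[80:400:6].astype(int)); return p,l
if __name__=='__main__':
    for n,f in(('side','d6'),('scene','s6')): run(load(f),np.load(f'pics/{n}_m.npy'),n)
E
python3 prof2.py
```

```text
side yc 58 mm from -40 every 1.5mm
[14 14 14 14 14 14 13 12 11 15 24 37 47 49 46 45 45 45 44 44 39 29 23 28
 35 35 33 37 43 41 33 29 32 39 45 47 46 45 45 44 44 44 42 33 21 12 10 12
 14 14 14 14 14 14]
[136 136 136 136 136 137 137 138 138 136 131 123 117 115 117 118 118 120
 121 113  97  85  88 110 138 155 155 146 133 111  86  73  82 102 115 119
 120 119 118 118 118 117 117 120 127 134 137 137 137 137 136 136 136 136]
scene yc 92 mm from -40 every 1.5mm
[26 25 24 24 23 23 23 24 25 28 31 35 39 45 50 54 58 61 63 63 62 61 58 55
 53 50 48 47 48 49 50 51 51 52 54 55 56 57 58 59 59 58 57 54 50 46 41 36
 32 28 25 24 23 23]
[219 221 221 221 222 222 222 221 219 217 214 210 205 198 192 186 181 178
 175 172 171 170 170 173 179 187 196 204 208 209 207 202 195 187 179 173
 169 167 167 168 171 175 180 186 192 199 206 211 215 218 220 222 222 222]
```

Relative to the rings, the bubble still reads about 1.5 mm toward the stop in both views. I'll turn 11° more clockwise and measure again.

```bash
python3 -m handwheel '0 0 0.03 0 0 -4 0.3;0 0 0.06 0 0 -8 0.3;0 0 0.08 0 0 -11 0.3;0 0 0.08 0 0 -11 0.3;0 0 0.08 0 0 -11 0.3;0 0 0.08 0 0 -11 0.3;0 0 0.08 0 0 -11 0.3;0 0 0.08 0 0 -11 0.3'
python3 -m handwheel '0 0 0 0 0 0 0.3;0 0 0 0 0 0 0.3;0 0 0 0 0 0 0.3;0 0 0 0 0 0 0.3;0 0 0 0 0 0 0.3;0 0 0 0 0 0 0.3;0 0 0 0 0 0 0.3;0 0 0 0 0 0 0.3' 
python3 -m handwheel '0 0 0 0 0 0 0.3;0 0 0 0 0 0 0.3;0 0 0 0 0 0 0.3;0 0 0 0 0 0 0.3;0 0 0 0 0 0 0.3;0 0 0 0 0 0 0.3;0 0 0 0 0 0 0.3;0 0 0 0 0 0 0.3' >/dev/null
cat > again.py <<'E'
from prof2 import *
import sys
t=sys.argv[1]
for n,f in(('side','d6'),('scene','s6')):
    m=np.mean([get_image(n)['color'].astype(float) for _ in range(14)],0)[...,::-1]; np.save(f'pics/{n}_{t}.npy',m); run(load(f),m,n)
E
python3 again.py b
```

```text
time_s: 20.33
position: [0.6848, -0.0756, 0.0819]
tool_rot: [[-0.545, 0.838, 0.005], [0.838, 0.545, -0.003], [-0.005, 0.002, -1.0]]
ft_force: [-7.0, -2.7, 25.1]
grip_width: 0.0358
gripper_force: 70.2
time_s: 21.0
position: [0.6848, -0.0756, 0.0819]
tool_rot: [[-0.545, 0.838, 0.005], [0.838, 0.545, -0.003], [-0.005, 0.002, -1.0]]
ft_force: [-6.8, -1.5, 25.1]
grip_width: 0.0361
gripper_force: 70.2
side yc 58 mm from -40 every 1.5mm
[14 14 14 14 14 14 13 12 11 14 24 37 47 49 47 46 46 45 45 43 36 27 25 30
 35 36 36 41 41 35 29 29 33 40 45 47 46 45 45 45 45 44 39 28 17 11 11 13
 14 14 14 14 14 14]
[136 136 136 136 136 136 137 138 138 137 131 122 117 116 118 119 119 121
 122 115 100  84  80  99 129 148 148 144 142 132 104  80  82 101 116 120
 121 120 119 119 119 118 118 121 128 134 137 137 137 136 136 136 136 136]
scene yc 89 mm from -40 every 1.5mm
[27 26 24 23 23 23 24 25 26 29 32 36 40 45 51 55 59 61 63 64 64 63 61 59
 56 53 50 48 48 48 48 48 49 50 52 53 55 57 59 60 61 60 58 54 50 44 39 35
 31 28 25 24 23 23]
[219 221 221 221 222 222 222 221 219 216 213 209 204 198 191 186 182 178
 175 173 172 172 173 175 179 186 194 201 207 209 209 205 199 191 183 177
 173 171 171 173 175 179 184 189 195 202 208 213 216 219 220 222 222 223]
```

The side view is too coarse to trust, because the bubble's highlight biases the reading. I'll let go of the knob for now, press the bare board near the slot mouth with closed fingers, and read the vial close up with the wrist camera.

```bash
python3 -m handwheel '0 0 0.2 0 0 0 0.7;0 0 0.4 0 0 0 0.7;0 0 0.4 0 0 0 0.7;0 0 2 0 0 0 0.7;0 0 5 0 0 0 0.7;0 0 8 0 0 7 0.7;-2 -0.3 8 0 0 14 0.5;-4 -0.6 8 0 0 21 0'
python3 -m handwheel '-2 -0.3 0 0 0 7 0;-4 -0.7 0 0 0 14 0;-6 -1 0 0 0 21 0;-7.2 -1.15 0 0 0 28 0;-7.2 -1.15 0 0 0 35 0;-7.2 -1.15 -2 0 0 42 0;-7.2 -1.15 -4 0 0 44.4 0;-7.2 -1.15 -6 0 0 44.4 0'
python3 -m handwheel '0 0 -1.5 0 0 0 0;0 0 -2 0 0 0 0;0 0 -2 0 0 0 0'
```

```text
time_s: 23.73
position: [0.6443, -0.0804, 0.1583]
tool_rot: [[-0.814, 0.581, 0.002], [0.581, 0.814, -0.001], [-0.002, 0.001, -1.0]]
ft_force: [0.6, -0.3, -0.8]
grip_width: 0.0363
gripper_force: 0.0
time_s: 24.4
position: [0.5717, -0.0918, 0.0963]
tool_rot: [[-0.989, -0.15, -0.001], [-0.15, 0.989, 0.0], [0.0, 0.0, -1.0]]
ft_force: [0.5, -0.5, -0.8]
grip_width: 0.0003
gripper_force: 0.0
time_s: 24.65
position: [0.5713, -0.0917, 0.076]
tool_rot: [[-0.989, -0.147, -0.003], [-0.147, 0.989, 0.001], [0.003, 0.002, -1.0]]
ft_force: [-0.2, -0.2, 0.3]
grip_width: 0.0
gripper_force: 0.0
```

```bash
python3 -m handwheel '0 0 -0.5 0 0 0 0;0 0 -0.9 0 0 0 0;0 0 -0.9 0 0 0 0'
python3 -m handwheel '0 0 -0.4 0 0 0 0;0 0 -0.6 0 0 0 0;0 0 -0.6 0 0 0 0'
python3 -m handwheel '0 0 -0.2 0 0 0 0;0 0 -0.2 0 0 0 0'
```

```text
time_s: 24.9
position: [0.573, -0.0923, 0.0698]
tool_rot: [[-0.989, -0.147, 0.003], [-0.147, 0.989, -0.001], [-0.003, -0.002, -1.0]]
ft_force: [-2.1, 0.3, 10.5]
grip_width: -0.0002
gripper_force: 5.3
time_s: 25.15
position: [0.5734, -0.0929, 0.0681]
tool_rot: [[-0.989, -0.148, 0.007], [-0.148, 0.989, -0.004], [-0.006, -0.005, -1.0]]
ft_force: [-11.7, 1.6, 37.8]
grip_width: -0.0
gripper_force: 19.1
time_s: 25.32
position: [0.5736, -0.0931, 0.0671]
tool_rot: [[-0.989, -0.148, 0.008], [-0.148, 0.989, -0.004], [-0.007, -0.005, -1.0]]
ft_force: [-13.0, 1.9, 46.6]
grip_width: -0.0
gripper_force: 22.9
```

```bash
python3 -m handwheel '0 0 0.3 0 0 0 0;0 0 0.3 0 0 0 0;0 0 0.3 0 0 0 0;0 0 0.3 0 0 0 0;0 0 0.3 0 0 0 0;0 0 0.3 0 0 0 0;0 0 0.3 0 0 0 0;0 0 0.3 0 0 0 0'
python3 -m handwheel '0 0 0 0 0 0 0;0 0 0 0 0 0 0;0 0 0 0 0 0 0;0 0 0 0 0 0 0;0 0 0 0 0 0 0;0 0 0 0 0 0 0;0 0 0 0 0 0 0;0 0 0 0 0 0 0'
python3 - <<'E'
from h import *
snap('wrist','w7');c=load('w7');a=cv2.imread('pics/w7.png')
u,v=proj(c,[.4955,-.1045,.108]);print(u,v)
u=int(round(u)); g=a[:200,u-6:u+7].astype(float).mean(1)
print([(r,*g[r].astype(int)) for r in range(max(0,int(v)-48),int(v)+50)])
E
```

```text
time_s: 25.98
position: [0.5734, -0.0927, 0.0677]
tool_rot: [[-0.989, -0.147, 0.006], [-0.147, 0.989, -0.003], [-0.005, -0.004, -1.0]]
ft_force: [-6.6, 0.3, 26.3]
grip_width: 0.0001
gripper_force: 13.4
time_s: 26.65
position: [0.5734, -0.0926, 0.0677]
tool_rot: [[-0.989, -0.147, 0.006], [-0.147, 0.989, -0.003], [-0.005, -0.004, -1.0]]
ft_force: [-7.1, 0.8, 27.0]
grip_width: 0.0002
gripper_force: 13.4
319.96220972765354 83.11787582172785
[(35, np.int64(140), np.int64(227), np.int64(225)), (36, np.int64(140), np.int64(227), np.int64(225)), (37, np.int64(140), np.int64(226), np.int64(225)), (38, np.int64(140), np.int64(227), np.int64(225)), (39, np.int64(140), np.int64(226), np.int64(225)), (40, np.int64(141), np.int64(226), np.int64(225)), (41, np.int64(140), np.int64(227), np.int64(225)), (42, np.int64(140), np.int64(227), np.int64(225)), (43, np.int64(139), np.int64(226), np.int64(225)), (44, np.int64(141), np.int64(227), np.int64(226)), (45, np.int64(141), np.int64(227), np.int64(225)), (46, np.int64(140), np.int64(227), np.int64(225)), (47, np.int64(140), np.int64(226), np.int64(22
[... 3655 characters left out ...]
64(227), np.int64(226)), (120, np.int64(138), np.int64(226), np.int64(226)), (121, np.int64(139), np.int64(227), np.int64(226)), (122, np.int64(139), np.int64(227), np.int64(226)), (123, np.int64(139), np.int64(227), np.int64(226)), (124, np.int64(139), np.int64(227), np.int64(226)), (125, np.int64(139), np.int64(226), np.int64(226)), (126, np.int64(139), np.int64(226), np.int64(226)), (127, np.int64(139), np.int64(226), np.int64(226)), (128, np.int64(139), np.int64(226), np.int64(226)), (129, np.int64(139), np.int64(227), np.int64(227)), (130, np.int64(138), np.int64(226), np.int64(226)), (131, np.int64(138), np.int64(226), np.int64(226)), (132, np.int64(139), np.int64(226), np.int64(227))]
```

The rings are at rows ≈57.7 and 113.5, and the bubble spans about rows 58.5–93.3. That puts it roughly 2.5 mm toward the stop. To see whether that depends on push force (soft stop), I'll measure again at a lighter push.

```bash
python3 -m handwheel '0 0 0.12 0 0 0 0;0 0 0.12 0 0 0 0;0 0 0.12 0 0 0 0;0 0 0.12 0 0 0 0;0 0 0.12 0 0 0 0;0 0 0.12 0 0 0 0;0 0 0.12 0 0 0 0;0 0 0.12 0 0 0 0'
python3 -m handwheel '0 0 0 0 0 0 0;0 0 0 0 0 0 0;0 0 0 0 0 0 0;0 0 0 0 0 0 0;0 0 0 0 0 0 0;0 0 0 0 0 0 0;0 0 0 0 0 0 0;0 0 0 0 0 0 0' | grep -E 'force|pos'
cat > wb.py <<'E'
from h import *
import sys
def m(f):
    c=load(f);a=cv2.imread('pics/'+f+'.png'); u,v=proj(c,[.4955,-.1045,.108]);u=int(round(u))
    g=a[:260,u-6:u+7].astype(float).mean(1); G=g[:,1];B=g[:,0]
    def cross(y,t,lo,hi): 
        return [round(i+(t-y[i])/(y[i+1]-y[i]),2) for i in range(lo,hi) if (y[i]-t)*(y[i+1]-t)<0]
    lo,hi=max(0,int(v)-45),int(v)+50
    print(f,'ring edges(G=145)',cross(G,145,lo,hi),'bubble(B=188)',cross(B,188,lo,hi),'tool z',c['xyz'])
    return c
if __name__=='__main__':
    if len(sys.argv)>2: snap('wrist',sys.argv[1])
    c=m(sys.argv[1]); m('w7')
    ax=np.array([.989,.147,0]); p=np.array([.4955,-.1045,.108]); print('px/mm',(proj(c,p+ax*.0075)-proj(c,p-ax*.0075))/15)
    print('cam slot x',(c['xyz']-p)@ax)
E
python3 wb.py w8 1
```

```text
time_s: 27.37
position: [0.5733, -0.0925, 0.0679]
tool_rot: [[-0.989, -0.147, 0.005], [-0.147, 0.989, -0.002], [-0.005, -0.003, -1.0]]
ft_force: [-4.3, 0.0, 19.3]
grip_width: 0.0003
gripper_force: 9.4
position: [0.5733, -0.0925, 0.0679]
ft_force: [-3.6, 0.6, 19.0]
gripper_force: 9.4
w8 ring edges(G=145) [np.float64(55.88), np.float64(58.72), np.float64(111.46), np.float64(115.39)] bubble(B=188) [np.float64(59.97), np.float64(92.94)] tool z [ 0.50005908 -0.10132844  0.20986723]
w7 ring edges(G=145) [np.float64(55.92), np.float64(58.48), np.float64(111.44), np.float64(115.4)] bubble(B=188) [np.float64(59.49), np.float64(92.9)] tool z [ 0.5000351  -0.10140165  0.20959423]
px/mm [0.01708298 3.7456018 ]
cam slot x 0.0049751488219655915
```

The reading doesn't depend on push force: the bubble is 2.46 mm toward the stop, so about 19° more clockwise is needed. Going back to the knob.

```bash
python3 -m handwheel '0 0 3 0 0 0 0;0 0 6 0 0 0 0.3;3 0.5 7.5 0 0 0 0.7;6 0.9 7.5 0 0 0 0.7;9 1.4 7.5 0 0 0 0.7;11.2 1.8 7.5 0 0 0 0.7;11.2 1.8 7.5 0 0 0 0.7;11.2 1.8 5 0 0 0 0.7' 70
python3 -m handwheel '0 0 -2 0 0 0 0.7;0 0 -2.5 0 0 0 0.7;0 0 -2.5 0 0 0 0.7'
```

```text
time_s: 28.75
position: [0.6868, -0.0742, 0.1191]
tool_rot: [[-0.989, -0.148, 0.01], [-0.148, 0.989, -0.003], [-0.009, -0.004, -1.0]]
ft_force: [1.1, -0.3, 0.6]
grip_width: 0.0598
gripper_force: 0.0
time_s: 29.0
position: [0.6831, -0.0739, 0.0886]
tool_rot: [[-0.989, -0.147, -0.003], [-0.147, 0.989, 0.001], [0.003, 0.001, -1.0]]
ft_force: [0.2, 0.4, 0.7]
grip_width: 0.0597
gripper_force: 0.0
```

```bash
python3 -m handwheel '0 0 0 0 0 0 0.3;0 0 0 0 0 0 0.3;0 0 0 0 0 0 0.3;0 0 0 0 0 0 0.3;0 0 0 0 0 0 0.3;0 0 -0.3 0 0 0 0.3;0 0 -0.6 0 0 0 0.3;0 0 -0.6 0 0 0 0.3'
python3 -m handwheel '0 0 -0.2 0 0 0 0.3;0 0 -0.3 0 0 0 0.3;0 0 -0.3 0 0 0 0.3'
```

```text
time_s: 29.67
position: [0.6855, -0.0744, 0.0862]
tool_rot: [[-0.989, -0.147, 0.005], [-0.147, 0.989, -0.002], [-0.005, -0.002, -1.0]]
ft_force: [1.1, -0.2, 12.0]
grip_width: 0.0354
gripper_force: 70.8
time_s: 29.92
position: [0.6858, -0.0748, 0.0855]
tool_rot: [[-0.989, -0.147, 0.007], [-0.147, 0.989, -0.003], [-0.007, -0.004, -1.0]]
ft_force: [-3.4, -1.1, 24.3]
grip_width: 0.0356
gripper_force: 71.8
```

```bash
python3 -m handwheel '0 0 0.03 0 0 -5 0.3;0 0 0.07 0 0 -10 0.3;0 0 0.1 0 0 -15 0.3;0 0 0.13 0 0 -19 0.3;0 0 0.13 0 0 -19 0.3;0 0 0.13 0 0 -19 0.3;0 0 0.13 0 0 -19 0.3;0 0 0.13 0 0 -19 0.3'
python3 -m handwheel '0 0 0 0 0 0 0.3;0 0 0 0 0 0 0.3;0 0 0 0 0 0 0.3;0 0 0 0 0 0 0.3;0 0 0 0 0 0 0.3;0 0 0 0 0 0 0.3;0 0 0 0 0 0 0.3;0 0 0 0 0 0 0.3' | grep -E 'force|pos'
python3 - <<'E'
from prof2 import *
m=np.mean([get_image('side')['color'].astype(float) for _ in range(10)],0)[...,::-1];np.save('pics/side_c.npy',m)
r={}
for t in('m','b','c'): r[t]=run(load('d6'),np.load(f'pics/side_{t}.npy'),t)[1]
E
```

```text
time_s: 30.58
position: [0.6855, -0.0749, 0.0868]
tool_rot: [[-0.983, 0.183, 0.007], [0.183, 0.983, -0.003], [-0.007, -0.002, -1.0]]
ft_force: [-4.5, -1.9, 24.3]
grip_width: 0.0356
gripper_force: 71.7
position: [0.6855, -0.0749, 0.0868]
ft_force: [-4.5, -2.5, 25.1]
gripper_force: 71.7
m yc 58 mm from -40 every 1.5mm
[14 14 14 14 14 14 13 12 11 15 24 37 47 49 46 45 45 45 44 44 39 29 23 28
 35 35 33 37 43 41 33 29 32 39 45 47 46 45 45 44 44 44 42 33 21 12 10 12
 14 14 14 14 14 14]
[136 136 136 136 136 137 137 138 138 136 131 123 117 115 117 118 118 120
 121 113  97  85  88 110 138 155 155 146 133 111  86  73  82 102 115 119
 120 119 118 118 118 117 117 120 127 134 137 137 137 137 136 136 136 136]
b yc 58 mm from -40 every 1.5mm
[14 14 14 14 14 14 13 12 11 14 24 37 47 49 47 46 46 45 45 43 36 27 25 30
 35 36 36 41 41 35 29 29 33 40 45 47 46 45 45 45 45 44 39 28 17 11 11 13
 14 14 14 14 14 14]
[136 136 136 136 136 136 137 138 138 137 131 122 117 116 118 119 119 121
 122 115 100  84  80  99 129 148 148 144 142 132 104  80  82 101 116 120
 121 120 119 119 119 118 118 121 128 134 137 137 137 136 136 136 136 136]
c yc 61 mm from -40 every 1.5mm
[14 14 14 14 14 14 13 12 11 14 23 36 47 50 47 47 48 48 47 47 40 30 25 27
 30 29 28 34 42 44 39 34 33 39 45 48 47 46 47 48 48 47 42 31 18 12 11 12
 14 14 14 14 14 14]
[136 136 136 136 136 137 137 138 139 138 132 122 116 115 116 116 117 118
 119 114  98  81  81 106 144 167 167 157 144 121  92  74  79  97 111 117
 118 118 117 116 117 116 116 120 127 133 136 137 137 137 137 137 136 136]
```

Run:
```python
from prof2 import *
for yc in(54,58,62,66):
    for t in('m','b','c'):
        w=warp(load('d6'),np.load(f'pics/side_{t}.npy')); l=w[yc-4:yc+5].mean((0,2)); print(yc,t,l[186:290:5].astype(int))
```

```text
54 m [124 121 109  94  84  87  99 116 131 139 137 128 116 104  89  75  69  81
 101 118 124]
54 b [125 123 112  97  83  82  93 113 131 138 134 127 124 120 105  83  69  77
  99 117 123]
54 c [125 122 111  96  84  83  96 116 135 141 137 127 117 106  92  76  70  81
 101 117 123]
58 m [122 120 110  94  81  81  96 120 141 152 151 143 130 114  94  75  64  71
  90 107 117]
58 b [123 121 112  95  78  72  83 109 133 145 144 140 138 135 120  93  71  70
  88 107 116]
58 c [122 121 111  95  78  74  89 117 142 153 151 141 130 116  97  76  66  72
  90 108 116]
62 m [119 117 108  94  82  80  98 128 156 170 171 164 153 134 109  84  70  71
  84 101 110]
62 b [120 118 110  96  79  70  82 111 140 157 159 157 157 154 140 111  83  74
  85 101 111]
62 c [120 118 110  94  79  74  91 125 156 171 170 162 152 135 112  87  72  73
  86 102 111]
66 m [115 112 105  94  83  83 102 136 169 187 190 185 176 156 126  97  79  75
  83  96 105]
66 b [115 114 108  97  82  74  85 115 149 171 175 175 175 170 154 125  95  80
  84  97 107]
66 c [116 114 107  95  82  79  97 134 171 191 191 185 176 157 129 100  81  78
  86  98 108]
```

The side view now matches a centred bubble. The wrist reading (−2.46 mm) plus the 19° turn (about +2.5 mm) comes to roughly 0. The knob is gripped and held down with 25 N, so I'm handing in.

```bash
python3 -c "
from h import *
o=status.observe();print(o['time_s'],o['ft_force'],o['grip_width']);print(env.close_job())"
```

```text
31.75 [-5.28708275 -1.91932022 25.35860613] 0.035579617705182524
the job is handed in; nothing more can be done
None
```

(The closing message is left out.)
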